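# Set out the crucible weighing place on the tile

## Task

Set out the weighing place on the white tile, whose blue-striped edge is its front: stand the crucible in the blue ring with its lid on top of it, the small beaker behind the crucible on the dot there, the brass weight left of the crucible on its dot, and lay the forceps right of the crucible, centred on that dot and pointing front to back. Everything stands upright or flat on the tile and is let go; leave the red stopper and the black cap where they are.

Things in the scene. Friction and masses are not known exactly. Their poses are not given: they have to be found in the camera images.
- tile: White tile, fixed, 210 (x) by 220 (y) by 8 mm, left or right of the central balance. Origin: centre of underside; x runs from its front edge (blue stripe, nearest the robot) to its back, y to its left, z up. Printed: blue ring, 52 mm diameter, centre x = -35 mm, y = 0; grey dots joined to it by thin lines: behind at (60, 0), left at (-35, 80), right at (-35, -80) mm.
- mat: Blue mat, fixed, on the other side of the balance (90 mm high), 260 (x) by 230 (y) by 3 mm, origin at the centre of its underside. Things start on it: forceps near its front edge (x about -100 mm), lying along its y; behind them the six others in two rows along y (x about -25 and 75 mm, 68 mm apart in a row), in any order. Fingers have most room along its x.
- crucible_mid (a point): White porcelain crucible, open cone without a lid, 33 mm tall, 41 mm across the rim, about 24 mm across the foot. The point is on its axis half-way up (16.5 mm above its foot); z up.
- lid_mid (a point): White porcelain crucible lid, a disc of 50 mm diameter with flat underside, 4 mm thick at the rim and 6 mm at the middle, with an upright round knob 14 mm in diameter in the centre, whose top is 24 mm above the underside. Lies knob up. The point is on its axis 12 mm above the underside; z up. It rests flat on the crucible's rim.
- beaker_mid (a point): Small clear glass beaker with a spout, upright, 58 mm tall, body 48 mm across, rim 52 mm. The point is on its axis half-way up (29 mm above its foot); z up.
- weight_mid (a point): Brass weight with a lifting knob, upright, 23 mm in diameter, 36 mm tall. The point is on its axis half-way up (18 mm above its foot); z up.
- forceps_mid (a point): Steel forceps lying on the side, 118 mm long (own y), 16 mm wide (own x), 8 mm high, both arms rigid. The point is at the middle, 4 mm above what they lie on; z up.
- stopper_mid (a point): Red rubber stopper, 28 mm across, 24 mm tall, a bystander that stays where it is. The point is on its axis 12 mm above its foot.
- cap_mid (a point): Black screw cap lying open side up (white inside), 54 mm across, 18 mm tall, a bystander that stays where it is. The point is on its axis 9 mm above its underside.

How it is judged:
At the end, for the whole second after the job is handed in: On the tile, upright or flat, at rest: crucible in the ring within 12 mm along each tile axis; lid on its rim, centred within 9 mm; beaker on the back dot, weight on the left dot, forceps centred on the right dot, each within 15 mm; forceps within 15 degrees of front-to-back (x of crucible_mid in the frame of tile between -0.047 and -0.023 m and y of crucible_mid in the frame of tile between -0.012 and 0.012 m and z of crucible_mid in the frame of tile between 0.0195 and 0.0295 m and horizontal distance between lid_mid and crucible_mid below 0.009 m and z of lid_mid in the frame of tile between 0.048 and 0.058 m and x of beaker_mid in the frame of tile between 0.045 and 0.075 m and y of beaker_mid in the frame of tile between -0.015 and 0.015 m and z of beaker_mid in the frame of tile between 0.032 and 0.042 m and x of weight_mid in the frame of tile between -0.05 and -0.02 m and y of weight_mid in the frame of tile between 0.065 and 0.095 m and z of weight_mid in the frame of tile between 0.021 and 0.031 m and x of forceps_mid in the frame of tile between -0.05 and -0.02 m and y of forceps_mid in the frame of tile between -0.095 and -0.065 m and z of forceps_mid in the frame of tile between 0.007 and 0.017 m and angle between the y axis of forceps_mid and the x axis of tile, either way round below 0.26 rad and angle between each of crucible_mid, lid_mid, beaker_mid, weight_mid, forceps_mid's own z axis and vertical below 0.15 rad and linear speed of each of crucible, lid, beaker, weight, forceps below 0.02 m/s); the robot touches nothing.
It fails at once if the red stopper is disturbed (moved more than 20 mm) (distance of stopper_mid from where it was at the start of the episode above 0.02 m).
It fails at once if the black cap is disturbed (moved more than 20 mm) (distance of cap_mid from where it was at the start of the episode above 0.02 m).
It also fails if it takes over 149 s, if anything falls off the work surface, if the arm or the gripper's body presses on something with over 40 N, if the wrist force passes 120 N, or if a joint passes its speed limit or range.

## Robot

A 6-joint arm with a two-finger parallel gripper is mounted at the origin on a cart in front of the work surface, level with it; the furniture and walls round the work are solid. World frame = base frame: x ahead of the robot, y to its left, z up, the work surface at z = 0. Lengths are in m, angles in rad, forces in N, time in s.
With the tool pointing down it reaches from about 0.35 to 1 m from the base axis. Payload 7.1 kg.
Tool frame: the origin (TCP) lies between the finger pads; the fingertips stand 22 mm ahead of it and the grasp point (between the pads) lies 3 mm ahead of it; x points along the fingers, y is the direction in which the jaws open and shut, and the axes are right-handed (so a half turn about x gives the same grasp; the last joint's range is limited). The gripper opens to 85 mm and grips with 20 to 120 N. Pads are 22 mm wide; open, the fingers measure 114 mm over their backs; the gripper's body (76 mm by 85 mm) begins 54 mm behind the grasp point. The pads swing forward as they close: fully open they stand 13 mm farther back than shut.
Start: joints at [1.293, 0.423, 1.63, -0, 1.089, -0.019], TCP at [0.16, 0.604, 0.253] pointing down, gripper open.
Joint ranges: [-3, 3], [-0.9, 2.11], [0.09, 2.58], [-1.31, 4.45], [0.11, 2.69], [-2.54, 2.54]. Speed limits (rad/s): [2.39, 2.39, 3.01, 3.14, 3.14, 3.14].

## Interface

Orientations are given as a rotation vector (axis times angle).
In Python, from rig import manip gives the robot as it stands. The module is installed in compiled form; this text tells all that it offers. Calls block until the motion is done:
- manip.move_to(position, orientation): joint-space move of the TCP to a pose.
- manip.servo_line(position, orientation=None, rate=0.15): straight line of the TCP; orientation=None keeps the orientation; rate is the mean speed in m/s.
- manip.set_joints(angles): joint-space move.
- manip.command_gripper(opening, f_grip=None): finger opening in m; f_grip is the grip in N (None keeps the last); returns when the fingers have stopped.
- manip.hold(seconds).
- manip.solve_ik(position, orientation): joint angles nearest the present ones, or None.
- manip.camera(name): name is "scene" or "top" or "wrist"; returns a dict with "image" (384x512x3 uint8, red, green, blue), "fx", "fy", "cx", "cy" (pixels), "cam_to_world" (4x4, takes a point from camera to world coordinates); the wrist camera has in their place "mount" (4x4, takes a point from camera to tool coordinates, whose origin is the TCP and whose axes are the tool frame's). Camera axes: x right, y down, z forward; pixel columns grow to the right and rows downward; lengths in m; the calibration is good to about 2 mm. A picture is of the moment at which its call begins: read the wrist's pose just before it. There is no depth.
A pose or a line that the arm cannot do raises manip.IKError and nothing moves.
- manip.sign_off(): hands the job in, once; it reports no verdict.
Readings, each from a call of its own:
- manip.get_time(): time.
- manip.get_joint_positions(): joint angles.
- manip.get_joint_vel(): joint speeds.
- manip.get_tau(): joint torques, N m.
- manip.get_position(): TCP position.
- manip.get_ee_rot(): TCP orientation.
- manip.get_contact_force(): force on the tool from outside, world axes, zero at the start.
- manip.get_torque(): the same for the moment, N m.
- manip.get_width(): finger opening in m.
Only numpy, scipy, OpenCV 4.12 (cv2) and the standard library are available. Lean on these libraries where they do the work, as an engineer would, in place of code of your own. Each camera call takes 0.05 s, during which the arm holds its last target.

## Working session

There is one attempt and no reset: what is moved stays moved. The work goes in short steps, each a Python script; the robot and the scene stay as the last script left them, time stands still between calls to the robot, and variables do not carry over. Pictures are saved under pics/ and viewed, and the job is handed in when it is done.

```bash
mkdir -p pics; ls; cat > h.py <<'E'
import numpy as np, cv2
from rig import manip as m
from scipy.spatial.transform import Rotation as R
def snap(n,tag):
    c=m.camera(n); cv2.imwrite(f'pics/{tag}.png',c['image'][:,:,::-1]); return c
E
python3 - <<'E'
from h import *
print(m.get_time(),m.get_position(),m.get_ee_rot(),m.get_width())
import pickle
for n in ['scene','top','wrist']:
    c=snap(n,n+'0'); pickle.dump(c,open(n+'0.pkl','wb'))
    print(n,c['fx'],c['fy'],c['cx'],c['cy']); print(np.round(c.get('cam_to_world',c.get('mount')),4))
E
```

```text
pics
0.0 [0.15977808 0.60370499 0.25254611] [ 0.20197842  1.56146926 -0.20435863] 0.08523087883441188
scene 434.9082071286855 434.9082071286855 259.1639080233204 195.35567933184842
[[ 0.5764 -0.3149  0.754  -0.5481]
 [-0.817  -0.2404  0.5242 -0.7241]
 [ 0.0162 -0.9182 -0.3958  0.5969]
 [ 0.      0.      0.      1.    ]]
top 407.534814139397 407.534814139397 253.97321600318853 189.80020651807519
[[ 0.0072 -0.993   0.1182  0.3673]
 [-0.9999 -0.0088 -0.0135 -0.0193]
 [ 0.0144 -0.1181 -0.9929  1.17  ]
 [ 0.      0.      0.      1.    ]]
wrist 311.67832697914264 311.67832697914264 261.8734966373789 188.2428900374185
[[ 1.400e-03 -2.595e-01  9.658e-01 -1.198e-01]
 [ 1.000e+00  2.000e-04 -1.300e-03  9.000e-04]
 [ 1.000e-04  9.658e-01  2.595e-01 -6.510e-02]
 [ 0.000e+00  0.000e+00  0.000e+00  1.000e+00]]
```

View pics/scene0.png

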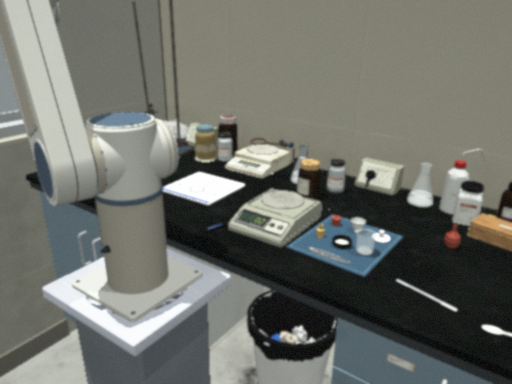

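View pics/top0.png

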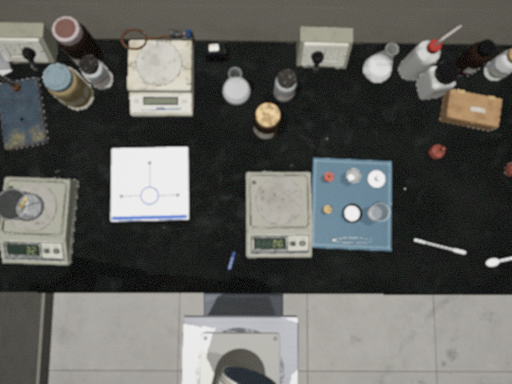

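View pics/wrist0.png

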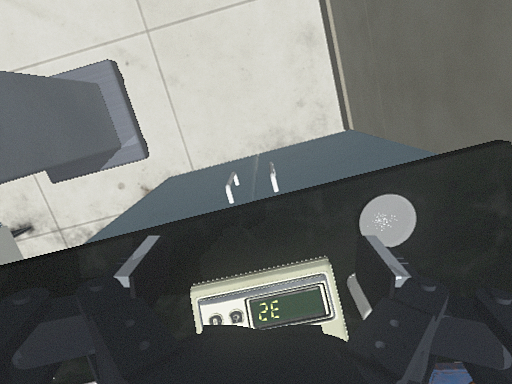

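The top view shows the tile at about (150,184) with its stripe facing the robot, and the mat at about (352,204) with everything on it. I'll enlarge both.

```bash
python3 - <<'E'
import cv2
i=cv2.imread('pics/top0.png')
a=cv2.resize(i[150:258,300:404],None,fx=5.5,fy=5.5,interpolation=cv2.INTER_CUBIC); cv2.imwrite('pics/mat0.png',a)
a=cv2.resize(i[138:230,100:200],None,fx=6,fy=6,interpolation=cv2.INTER_CUBIC); cv2.imwrite('pics/tile0.png',a)
E
```

```text
(no output)
```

View pics/mat0.png

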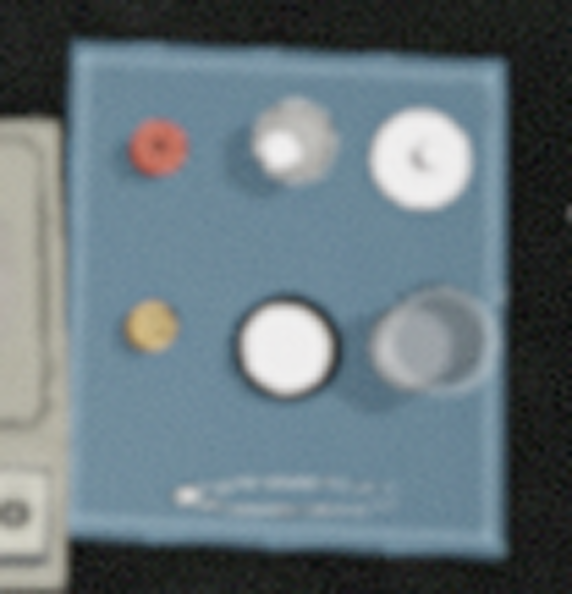

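View pics/tile0.png

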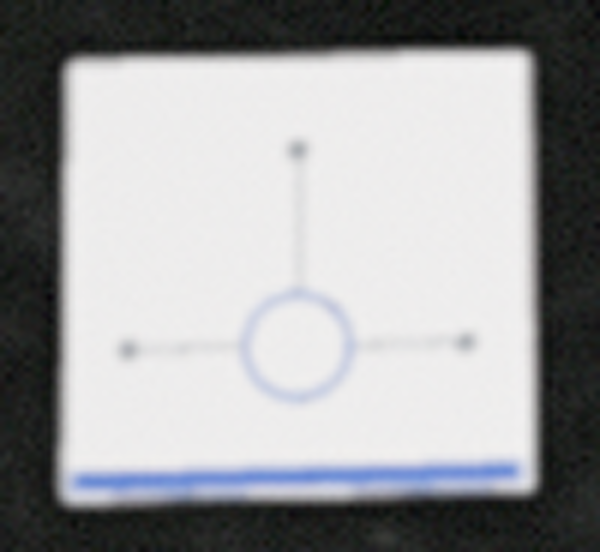

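```bash
cat >> h.py <<'E'
def ray(c,T,u,v,z):
    d=T[:3,:3]@np.array([(u-c['cx'])/c['fx'],(v-c['cy'])/c['fy'],1.]); o=T[:3,3]
    return (o+d*(z-o[2])/d[2])[:2]
def wristT(c,p,r):
    T=np.eye(4);T[:3,:3]=R.from_rotvec(r).as_matrix();T[:3,3]=p; return T@c['mount']
def proj(c,T,P):
    q=np.linalg.inv(T)@np.r_[P,1]; return np.array([c['fx']*q[0]/q[2]+c['cx'],c['fy']*q[1]/q[2]+c['cy']])
E
python3 - <<'E'
from h import *
import pickle
c=pickle.load(open('top0.pkl','rb'));T=c['cam_to_world']
P=lambda n,u,v,s,ou,ov,z: print(n,np.round(ray(c,T,ou+(u+.5)/s-.5,ov+(v+.5)/s-.5,z),4))
for n,u,v,z in [('stop',159,147,.027),('cruc',294,142,.036),('lid',421,159,.009),('weight',152,327,.039),('cap',288,348,.021),('beaker',435,338,.061),('forc',288,495,.011),('tl',72,40,.003),('tr',508,60,.003),('br',507,557,.003),('bl',66,538,.003)]: P(n,u,v,5.5,300,150,z)
for n,u,v in [('ring',298,346),('back',298,149),('left',128,349),('right',466,342),('tl',64,57),('tr',536,47),('br',538,493),('bl',59,505)]: P(n,u,v,6,100,138,.008)
E
```

```text
stop [ 0.5438 -0.2465]
cruc [ 0.5457 -0.3142]
lid [ 0.5415 -0.3881]
weight [ 0.4497 -0.2392]
cap [ 0.4408 -0.3127]
beaker [ 0.4438 -0.376 ]
forc [ 0.3657 -0.3137]
tl [ 0.6045 -0.2058]
tr [ 0.596  -0.4379]
br [ 0.3346 -0.4288]
bl [ 0.3428 -0.2001]
ring [0.4872 0.264 ]
back [0.5824 0.2676]
left [0.4851 0.3445]
right [0.4899 0.1843]
tl [0.6263 0.3817]
tr [0.6336 0.1547]
br [0.4183 0.1482]
bl [0.4109 0.3735]
```

```bash
cat >> h.py <<'E'
def ori(jaw_deg,tilt=0.0):
    """tool down; tool y at jaw_deg from world x; tilt about tool y (rad)"""
    a=np.radians(jaw_deg); y=np.array([np.cos(a),np.sin(a),0]); x=np.array([0,0,-1.]); z=np.cross(x,y)
    M=np.c_[x,y,z]; M=M@R.from_euler('y',tilt).as_matrix()
    return R.from_matrix(M).as_rotvec()
E
python3 - <<'E'
from h import *
import pickle
print(R.from_rotvec(m.get_ee_rot()).as_matrix().round(2))
print(m.get_joint_positions())
for j in [0,180,-2,178,90,-90]:
  for p in [(.47,-.315,.25),(.45,-.24,.04),(.36,-.31,.02),(.54,-.39,.03),(.485,.345,.05),(.49,.184,.02),(.58,.267,.05)]:
    q=m.solve_ik(p,ori(j)); print(j,p,None if q is None else np.round(q,2))
E
```

```text
[[-0.    0.26  0.97]
 [-0.    0.97 -0.26]
 [-1.   -0.   -0.  ]]
[ 1.29302630e+00  4.23680375e-01  1.63052288e+00 -2.27621754e-05
  1.08859467e+00 -1.89987501e-02]
0 (0.47, -0.315, 0.25) [-0.61  0.34  1.77 -0.    1.04 -0.61]
0 (0.45, -0.24, 0.04) [-0.51  0.61  1.98 -0.    0.55 -0.51]
0 (0.36, -0.31, 0.02) [-0.74  0.63  2.06 -0.    0.46 -0.74]
0 (0.54, -0.39, 0.03) [-0.64  0.77  1.62 -0.    0.75 -0.64]
0 (0.485, 0.345, 0.05) [ 0.6   0.67  1.79 -0.    0.68  0.6 ]
0 (0.49, 0.184, 0.02) [ 0.34  0.66  1.95 -0.    0.53  0.34]
0 (0.58, 0.267, 0.05) [ 0.41  0.71  1.69 -0.    0.74  0.41]
180 (0.47, -0.315, 0.25) [-0.61  0.34  1.77 -0.    1.04  2.53]
180 (0.45, -0.24, 0.04) None
180 (0.36, -0.31, 0.02) [-0.74  0.63  2.06 -0.    0.46  2.41]
180 (0.54, -0.39, 0.03) [-0.64  0.77  1.62 -0.    0.75  2.5 ]
180 (0.485, 0.345, 0.05) None
180 (0.49, 0.184, 0.02) None
180 (0.58, 0.267, 0.05) None
-2 (0.47, -0.315, 0.25) [-0.61  0.34  1.77 -0.    1.04 -0.58]
-2 (0.45, -0.24, 0.04) [-0.51  0.61  1.98 -0.    0.55 -0.48]
-2 (0.36, -0.31, 0.02) [-0.74  0.63  2.06 -0.    0.46 -0.7 ]
-2 (0.54, -0.39, 0.03) [-0.
[... 686 characters left out ...]
  0.    0.46 -2.31]
90 (0.54, -0.39, 0.03) [-0.64  0.77  1.62  0.    0.75 -2.21]
90 (0.485, 0.345, 0.05) [ 0.6   0.67  1.79 -0.    0.68 -0.97]
90 (0.49, 0.184, 0.02) [ 0.34  0.66  1.95 -0.    0.53 -1.23]
90 (0.58, 0.267, 0.05) [ 0.41  0.71  1.69 -0.    0.74 -1.16]
-90 (0.47, -0.315, 0.25) [-0.61  0.34  1.77 -0.    1.04  0.96]
-90 (0.45, -0.24, 0.04) [-0.51  0.61  1.98 -0.    0.55  1.06]
-90 (0.36, -0.31, 0.02) [-0.74  0.63  2.06 -0.    0.46  0.83]
-90 (0.54, -0.39, 0.03) [-0.64  0.77  1.62 -0.    0.75  0.93]
-90 (0.485, 0.345, 0.05) [ 0.6   0.67  1.79 -0.    0.68  2.17]
-90 (0.49, 0.184, 0.02) [ 0.34  0.66  1.95 -0.    0.53  1.91]
-90 (0.58, 0.267, 0.05) [ 0.41  0.71  1.69 -0.    0.74  1.98]
```

```bash
python3 - <<'E'
from h import *
import pickle
m.move_to((.47,-.315,.25),ori(-2))
p,r=m.get_position(),m.get_ee_rot()
c=snap('wrist','w1'); c['p']=p;c['r']=r; pickle.dump(c,open('w1.pkl','wb'))
print(m.get_time(),p)
i=cv2.imread('pics/w1.png'); cv2.imwrite('pics/w1z.png',cv2.resize(i[40:280,100:420],None,fx=2.5,fy=2.5,interpolation=cv2.INTER_CUBIC))
E
```

```text
3.5833 [ 0.47037985 -0.31451113  0.25002323]
```

View pics/w1z.png

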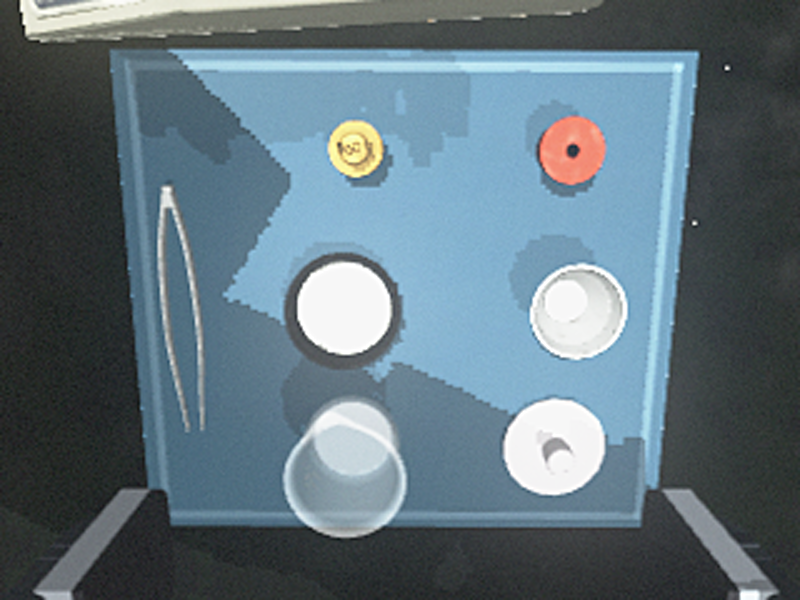

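The wrist view shows all seven clearly: forceps at the left with their hinge at (167,186) and tips at (195,431), weight knob (354,148), crucible rim (579,311), lid (554,447), and beaker rim (346,477).

```bash
python3 - <<'E'
from h import *
import pickle
c=pickle.load(open('w1.pkl','rb'));T=wristT(c,c['p'],c['r'])
for n,u,v,z in [('stop',572,150,.027),('cruc',579,311,.036),('lid',554,447,.008),('knobtop',558,461,.027),('weight',354,148,.039),('wfootcentre',355,150,.03),('cap',343,310,.021),('beaker',346,477,.061),('beakfoot',355,435,.004),('forc',181,308,.009),('fh',167,186,.009),('ft',195,431,.009),('bal edge l',25,40,.09),('bal edge r',600,8,.09)]:
    print(n,np.round(ray(c,T,100+(u+.5)/2.5-.5,40+(v+.5)/2.5-.5,z),4))
E
```

```text
stop [ 0.5436 -0.2463]
cruc [ 0.5463 -0.3139]
lid [ 0.5417 -0.3872]
knobtop [ 0.5401 -0.387 ]
weight [ 0.4522 -0.2425]
wfootcentre [ 0.452  -0.2432]
cap [ 0.4425 -0.3127]
beaker [ 0.4433 -0.3775]
beakfoot [ 0.4434 -0.3791]
forc [ 0.3654 -0.3115]
fh [ 0.3652 -0.2556]
ft [ 0.3655 -0.3726]
bal edge l [ 0.3475 -0.205 ]
bal edge r [ 0.539  -0.2018]
```

```bash
cat >> h.py <<'E'
def pick(x,y,z,jaw,opening,f,tilt=0,up=.2):
    o=ori(jaw,tilt); m.command_gripper(opening)
    m.move_to((x,y,up),o); m.servo_line((x,y,z+.03),o,rate=.2); m.servo_line((x,y,z),o,rate=.06)
    print('down',np.round(m.get_position(),4),'F',np.round(m.get_contact_force(),1))
    m.command_gripper(0.0,f); print('width',m.get_width(),np.round(m.get_position(),4))
    m.servo_line((x,y,z+.03),o,rate=.1); m.servo_line((x,y,up),o,rate=.2)
    print('lifted width',m.get_width(),'F',np.round(m.get_contact_force(),1),'t',m.get_time())
def place(x,y,z,jaw,opening,tilt=0,up=.2):
    o=ori(jaw,tilt); m.move_to((x,y,up),o)
    m.servo_line((x,y,z+.03),o,rate=.2); m.servo_line((x,y,z),o,rate=.05); m.hold(.2)
    print('placed',np.round(m.get_position(),4),'F',np.round(m.get_contact_force(),1),'w',m.get_width())
    m.command_gripper(opening); m.hold(.2)
    m.servo_line((x,y,z+.05),o,rate=.1); m.servo_line((x,y,up),o,rate=.25); print('t',m.get_time())
E
python3 - <<'E'
from h import *
pick(.4433,-.378,.033,-2,.075,30)
snap('wrist','w2')
E
```

```text
down [ 0.4432 -0.3779  0.0327] F [-0.7 -0.3 -0.4]
width 0.04651740168240627 [ 0.4433 -0.3782  0.0334]
lifted width 0.046490796947094584 F [ 1.2 -0.5 -0.7] t 7.4333
```

View pics/w2.png

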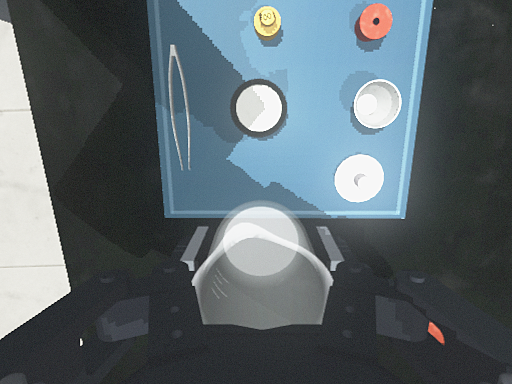

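The beaker is held upright between the pads at (262,250). The rest of the mat is unchanged, so I'm placing it on the back dot.

```bash
python3 - <<'E'
from h import *
import pickle
place(.5824,.2676,.039,0,.068,up=.2)
m.move_to((.50,.265,.25),ori(0))
p,r=m.get_position(),m.get_ee_rot()
c=snap('wrist','w3'); c['p']=p;c['r']=r; pickle.dump(c,open('w3.pkl','wb'))
i=cv2.imread('pics/w3.png'); cv2.imwrite('pics/w3z.png',cv2.resize(i[40:280,100:420],None,fx=2.5,fy=2.5,interpolation=cv2.INTER_CUBIC))
E
```

```text
placed [0.5824 0.2676 0.0389] F [ 0.2  0.1 -1.1] w 0.04651580761693777
t 13.375
```

View pics/w3z.png

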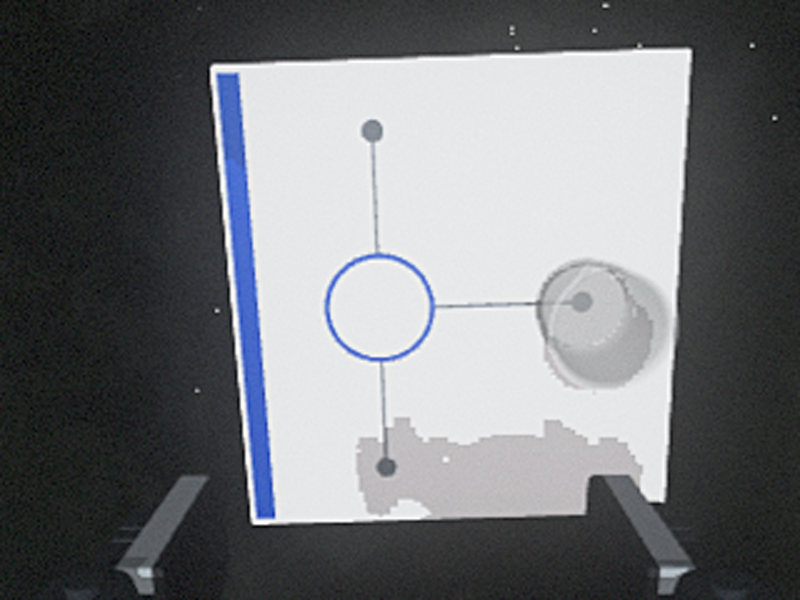

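The beaker stands over the back dot at (581,301). The ring is at (380,307), the left dot at (372,131) and the right dot at (386,467).

```bash
python3 - <<'E'
from h import *
import pickle
c=pickle.load(open('w3.pkl','rb'));T=wristT(c,c['p'],c['r'])
for n,u,v,z in [('ring',380,307,.008),('left',372,131,.008),('right',386,467,.008),('back',581,301,.008),('foot',585,307,.009),('rim',607,323,.066)]:
    print(n,np.round(ray(c,T,100+(u+.5)/2.5-.5,40+(v+.5)/2.5-.5,z),4))
pick(.452,-.2433,.030,-2,.055,40,tilt=.2)
snap('wrist','w4')
E
```

```text
ring [0.4872 0.2647]
left [0.4843 0.3437]
right [0.4896 0.1841]
back [0.5813 0.2676]
foot [0.5832 0.265 ]
rim [0.5791 0.2691]
down [ 0.4519 -0.2432  0.0297] F [-0.7  0.5  1. ]
width 0.021173581157681663 [ 0.4522 -0.2435  0.0304]
lifted width 0.021325093191329983 F [ 0.5 -0.7 -1.6] t 19.2333
```

View pics/w4.png

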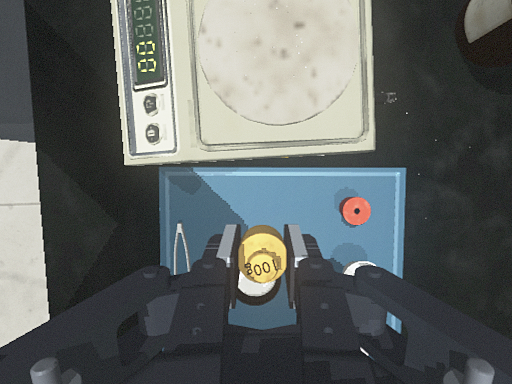

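The weight is held at (262,255). Next I place it, then pick up the crucible.

```bash
python3 - <<'E'
from h import *
place(.4845,.344,.036,0,.045,tilt=.2)
pick(.546,-.314,.030,-2,.062,30)
snap('wrist','w5')
E
```

```text
placed [0.4845 0.344  0.0358] F [ 0.5 -0.1 -0.8] w 0.020908287903109224
t 24.975
down [ 0.5459 -0.314   0.0297] F [-1.4  0.2  0.4]
width 0.03848604006883755 [ 0.5462 -0.3142  0.0305]
lifted width 0.03849311846428473 F [-0.5  0.2 -0.3] t 30.7833
```

View pics/w5.png

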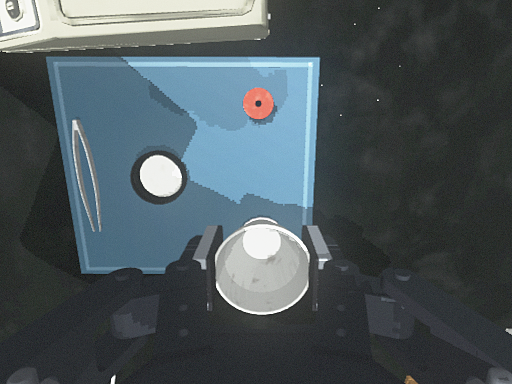

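The crucible is gripped at the rim and hangs straight (rim centre at (262,268)). I'll place it in the ring and look again.

```bash
python3 - <<'E'
from h import *
import pickle
place(.4872,.2645,.0355,0,.058)
m.move_to((.50,.265,.25),ori(0))
p,r=m.get_position(),m.get_ee_rot()
c=snap('wrist','w6'); c['p']=p;c['r']=r; pickle.dump(c,open('w6.pkl','wb'))
i=cv2.imread('pics/w6.png'); cv2.imwrite('pics/w6z.png',cv2.resize(i[40:280,100:420],None,fx=2.5,fy=2.5,interpolation=cv2.INTER_CUBIC))
E
```

```text
placed [0.4868 0.2644 0.0355] F [-2.2 -0.5  6.3] w 0.03794103259134189
t 36.4833
```

View pics/w6z.png

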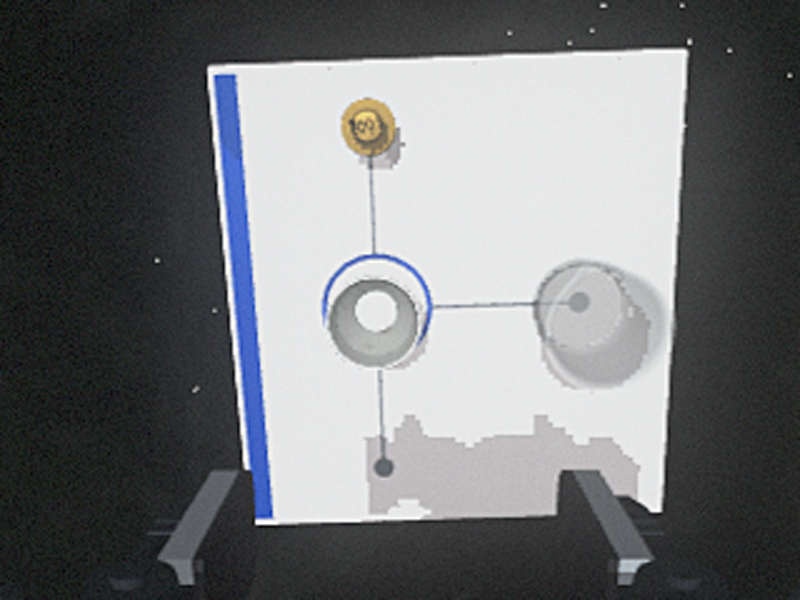

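Crucible rim centre is at (373,321), inside the ring, and the weight knob at (367,124). Next is the lid.

```bash
python3 - <<'E'
from h import *
import pickle
c=pickle.load(open('w6.pkl','rb'));T=wristT(c,c['p'],c['r'])
for n,u,v,z in [('ring?',378,307,.008),('rim',373,321,.041),('inner',376,311,.011),('weight',367,124,.044)]:
    print(n,np.round(ray(c,T,100+(u+.5)/2.5-.5,40+(v+.5)/2.5-.5,z),4))
pick(.541,-.387,.034,-2,.045,40)
snap('wrist','w7')
E
```

```text
ring? [0.4876 0.2648]
rim [0.4867 0.2648]
inner [0.4868 0.2635]
weight [0.4853 0.3453]
down [ 0.5409 -0.387   0.0337] F [ 0.  -0.4 -1. ]
width 0.011672440254894096 [ 0.5413 -0.3872  0.0345]
lifted width 0.01191997515302262 F [-0.5 -0.1 -0.7] t 42.6333
```

View pics/w7.png

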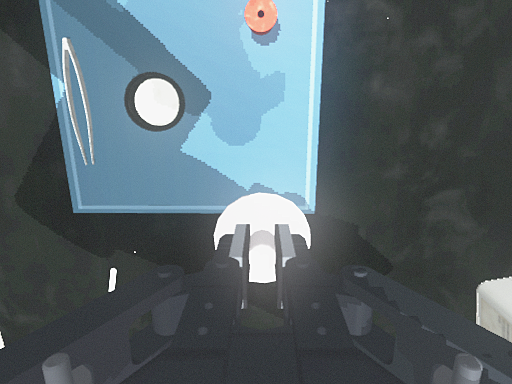

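The lid is held level and centred on the knob (column 262). It goes onto the crucible next.

```bash
python3 - <<'E'
from h import *
import pickle
place(.4868,.2645,.0725,0,.032)
m.move_to((.50,.265,.25),ori(0))
p,r=m.get_position(),m.get_ee_rot()
c=snap('wrist','w8'); c['p']=p;c['r']=r; pickle.dump(c,open('w8.pkl','wb'))
i=cv2.imread('pics/w8.png'); cv2.imwrite('pics/w8z.png',cv2.resize(i[40:280,100:420],None,fx=2.5,fy=2.5,interpolation=cv2.INTER_CUBIC))
pick(.3654,-.314,.027,0,.045,40)
snap('wrist','w9')
E
```

```text
placed [0.4867 0.2644 0.0724] F [-1.2 -1.1  2.5] w 0.011871282890028138
t 48.25
down [ 0.3653 -0.3139  0.0267] F [-0.2 -0.   0.3]
width 0.014342150376254349 [ 0.3655 -0.3141  0.0273]
lifted width 0.01433182881261103 F [-0.4  0.5  0.1] t 54.2583
```

View pics/w8z.png

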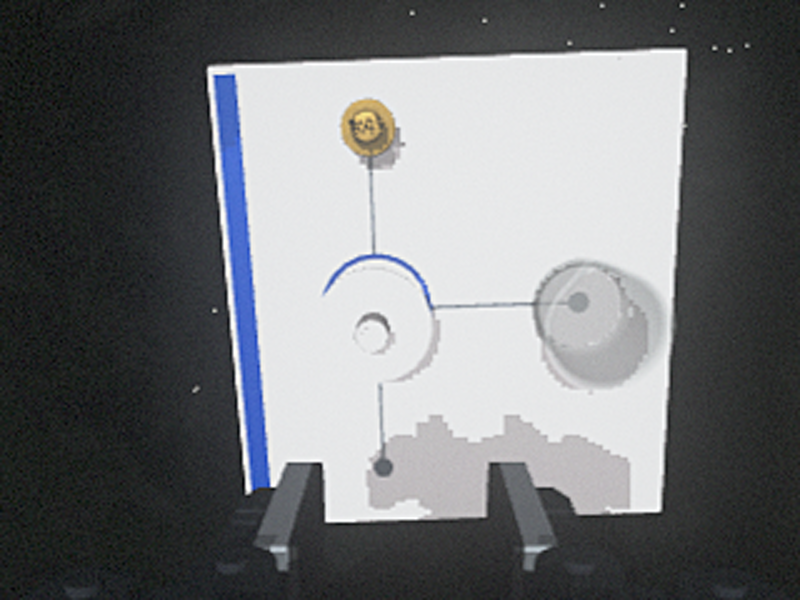

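View pics/w9.png

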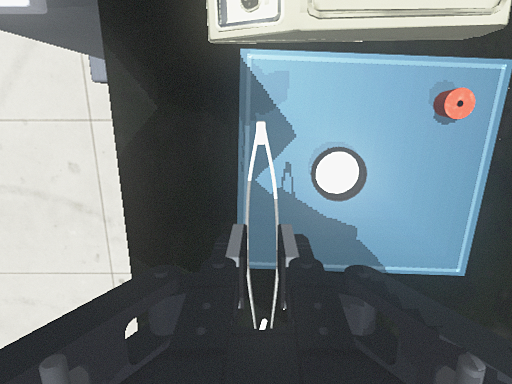

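The lid sits on the crucible with its knob at (373,334). The forceps are held at their middle, straight between the pads, so I'm placing them on the right dot.

```bash
python3 - <<'E'
from h import *
import pickle
place(.4896,.1842,.0328,92,.032)
m.move_to((.50,.265,.27),ori(0))
m.move_to((.50,.235,.27),ori(0)) if 0 else None
p,r=m.get_position(),m.get_ee_rot()
c=snap('wrist','w10'); c['p']=p;c['r']=r; pickle.dump(c,open('w10.pkl','wb'))
i=cv2.imread('pics/w10.png'); cv2.imwrite('pics/w10z.png',cv2.resize(i[40:280,100:420],None,fx=2.5,fy=2.5,interpolation=cv2.INTER_CUBIC))
m.move_to((.47,-.2,.3),ori(0))
snap('top','top1'); snap('scene','scene1')
i=cv2.imread('pics/top1.png')
cv2.imwrite('pics/tile1.png',cv2.resize(i[138:230,100:200],None,fx=6,fy=6,interpolation=cv2.INTER_CUBIC))
i=cv2.imread('pics/scene1.png')
cv2.imwrite('pics/scene1z.png',cv2.resize(i[160:210,150:260],None,fx=7,fy=7,interpolation=cv2.INTER_CUBIC))
E
```

```text
placed [0.4896 0.1842 0.0326] F [-0.7  1.2  0.2] w 0.01452425722814604
t 59.7333
```

View pics/w10z.png

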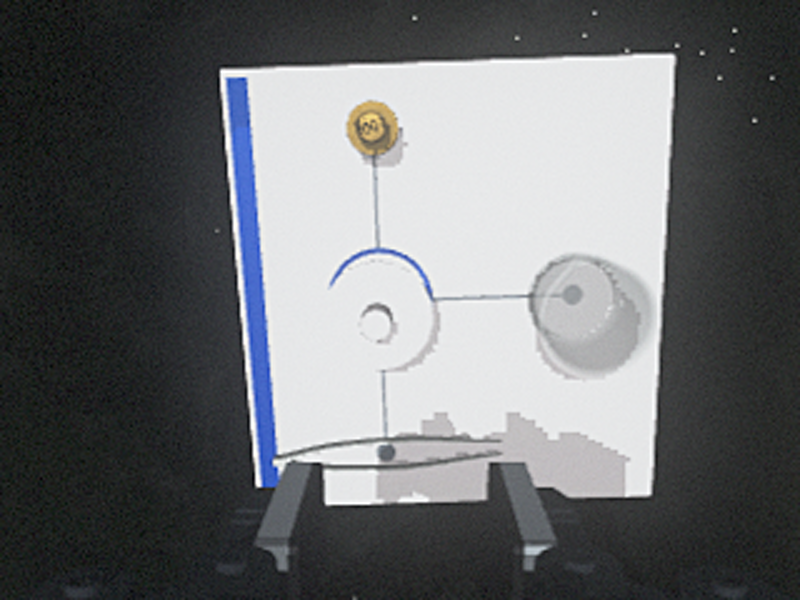

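View pics/tile1.png

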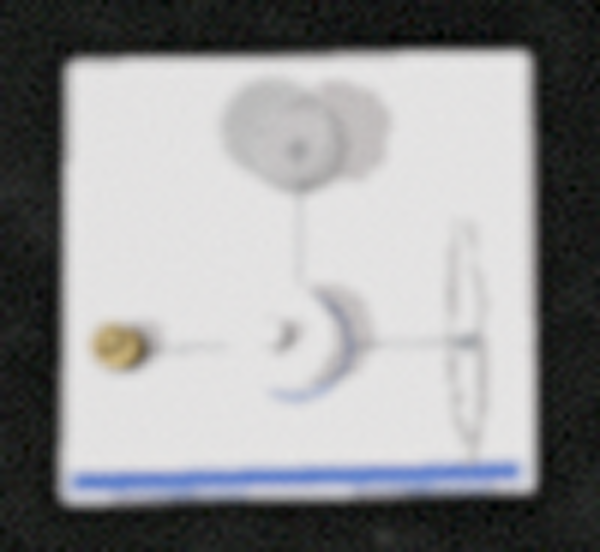

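View pics/scene1z.png

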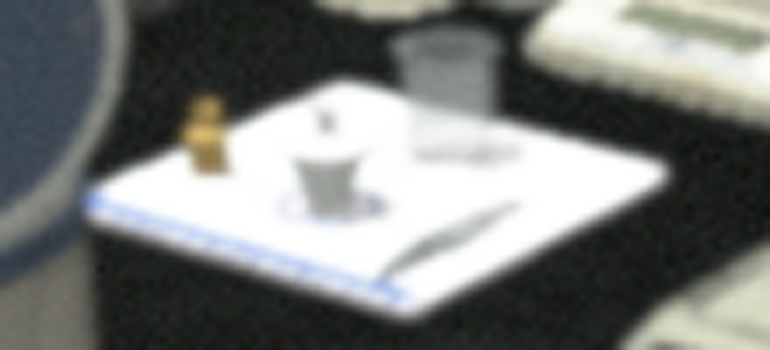

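All five stand on their marks: lid flat on the crucible, forceps lying over the right dot in line with the tile. I'll do a numeric check of the lid and forceps, then hand in.

```bash
python3 - <<'E'
from h import *
import pickle
c=pickle.load(open('w10.pkl','rb'));T=wristT(c,c['p'],c['r'])
for n,u,v,z in [('ring0',381,299,.008),('knob',377,326,.065),('fh',274,457,.014),('ft',501,447,.014),('weight',371,126,.044)]:
    print(n,np.round(ray(c,T,100+(u+.5)/2.5-.5,40+(v+.5)/2.5-.5,z),4))
i=cv2.imread('pics/top1.png')
cv2.imwrite('pics/mat1.png',cv2.resize(i[150:258,300:404],None,fx=5.5,fy=5.5))
m.camera('top'); m.sign_off(); print(m.get_time())
E
```

```text
ring0 [0.4875 0.2648]
knob [0.4877 0.2632]
fh [0.432  0.1837]
ft [0.5485 0.1893]
weight [0.4851 0.345 ]
the job is handed in; nothing more can be done
the job is handed in; nothing more can be done
```

View pics/mat1.png

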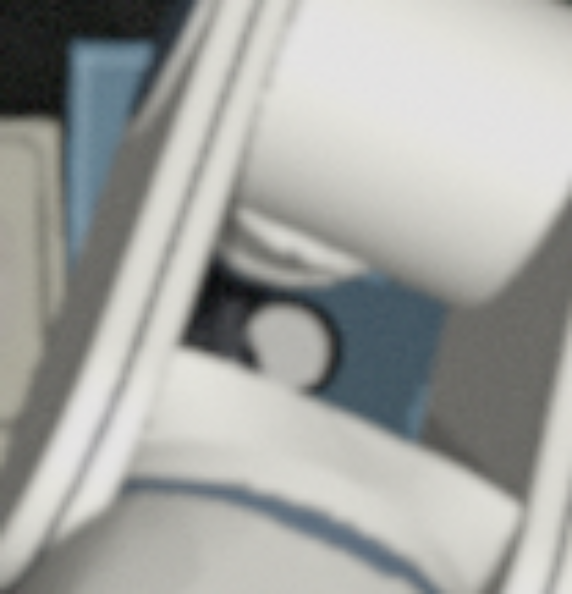

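I set out all five things on the tile, in the order beaker, weight, crucible, lid, forceps. I handed the job in at a little over 60 s, with the gripper clear of everything.

Offsets are from the printed marks, measured in the wrist camera pictures:

| Thing | Last measured offset |
|---|---|
| Crucible | about 1 mm from the ring centre |
| Lid | about 2 mm from the crucible's axis, and flat on its rim |
| Weight | about 1–2 mm from the left dot |
| Beaker | about 2–3 mm from the back dot, measured just after placing |
| Forceps | about 2–3 mm from the right dot, and within about 1° of front to back |

The scene camera also showed everything upright or flat.

- **Stopper and cap:** the last clear wrist picture, just after I lifted the forceps, showed both still on the mat, apparently where they started. I judged that by eye.
- **Final mat check:** the last top picture did not settle this. The arm hid the stopper, and only the cap could be seen, in place. After that wrist picture, the arm only carried the forceps across and placed them, then came back to 0.30 m above the mat.

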